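# Lock a bust into the sprung painting stand

### The arm

A 6-joint arm with a two-finger parallel gripper is mounted at the origin on the work surface. World frame = base frame: x ahead of the robot, y to its left, z up, the work surface at z = 0. Lengths are in m, angles in rad, forces in N, time in s.
With the tool pointing down it reaches from about 0.425 to 0.95 m from the base axis. Payload 3.5 kg.
Tool frame: the origin (TCP) lies at the centre of the arm's flange, where the gripper is bolted on; the fingertips stand 173 mm ahead of it and the grasp point (between the pads) lies 155 mm ahead of it; z points along the fingers, y is the line along which they close (so a half turn about z gives the same grasp; the last joint's range is limited). The gripper opens to 85 mm and grips with 20 to 120 N. Pads are 22 mm wide; open, the fingers measure 114 mm over their backs; the gripper's body (76 mm by 85 mm) begins 54 mm behind the grasp point. The pads swing forward as they close: fully open they stand 13 mm farther back than shut.
Start: joints at [-1.421, 0.286, 1.577, -0, 1.279, -0.15], TCP at [0.199, -0.645, 0.405] pointing down, gripper open.
Joint ranges: [-2.77, 2.77], [-0.9, 2.22], [0.21, 2.48], [-1.53, 4.67], [0.24, 2.81], [-2.84, 2.84]. Speed limits (rad/s): [2.79, 2.79, 3.14, 3.14, 3.14, 3.14].

### API

Orientations are given as a unit quaternion [w, x, y, z].
In Python, from rig import r, viewer gives the robot as it stands.
- The arm moves only by the tool jog_arm, never from a script. Its arguments are lists of equal length, an entry for each row: "translation": the shift along the tool's x, y, z normalised to -1 to 1, where 1 is 3 cm, a list of three; "turn": the turn about the tool's z normalised to -1 to 1, where 1 is 6 degrees. A call has 1 to 10 rows; each row shifts and turns the commanded pose from where the row before left it, along the tool's axes as they then stand; what a row does not reach is not made up. A row lasts 1/12 s, in which the tool goes at most 41.7 mm and 7.16 degrees, less where a joint would pass 70% of its speed; a pose out of reach is approached as far as the arm can. A call with a number of a shift or a turn outside -1 to 1 is refused whole. A call with a gripper value outside its range is refused whole. "hand" is the opening, from -1 (shut) to 1 (fully open), set as the call begins (left out, the last holds). The fingers move at their own pace and stop on an object; "squeeze" is the grip in N (left out, the last holds). Time passes only in rows, so rows that do not move let the fingers close. It gives the time, the measured TCP pose, the force, the opening and the grip force at its end, in the units of the state.
- r.sense(): the state, without advancing time (a new reading comes with each control period).
- viewer.snapshot(name): name is "scene" or "top"; returns a dict with "color" (480x640x3 uint8, red, green, blue), "fx", "fy", "cx", "cy" (pixels), "k1" (the pictures are not rectified: a ray, as slopes to the right and down, at radius r is drawn at 1 + k1 r^2 times it, then the intrinsics apply), "cam_to_world" (4x4, takes a point from camera to world coordinates). Camera axes: x right, y down, z forward; pixel columns grow to the right and rows downward; lengths in m; the calibration is good to about 2 mm. A picture is of the moment at which its call begins. There is no depth.
- r.job_done(): hands the job in; it is judged then, once.
The state is a dict: "t": time; "qpos": joint angles; "qvel": joint speeds; "joint_efforts": joint torques, N m; "tcp_pos": TCP position; "orientation": TCP orientation; "force": force on the tool from outside, world axes, zero at the start; "torque": the same for the moment, N m; "width": finger opening in m; "finger_force": force on a finger pad.
Only numpy, scipy, OpenCV 4.12 (cv2) and the standard library are available. Lean on these libraries where they do the work, as an engineer would, in place of code of your own. Each camera call takes 0.05 s, during which the arm holds its last target. There are 200 camera calls.

### The job

Plug the bust's square foot all the way into the square socket of the painting stand. Then lock it in: push the sprung fork slide over the bust's flange by its corner tab and sideways into its holding notch, which has to be felt for, so that the slide stays there when you let go. Leave the other figure and the bottles beside the stand where they are.

Things in the scene. Friction and masses are not known exactly. Their poses are not given: they have to be found in the camera images.
- stand: Painting stand, fixed: dark steel base plate 265 x 96 x 10 mm carrying an aluminium slide housing (x -132 to -6 mm, 70 mm wide, 54 mm high) and a wooden socket block (x +43 to +107 mm, 64 mm wide, 36 mm high). Origin on the table. Its x axis runs from the housing to the socket, the way the slide is pushed; y is to the left of that, z up. The axes of its points and of the tab are the same.
- socket (a point): Centre of the mouth of the square socket hole, in the top of the socket block, 36 mm above the table. The hole is 26 x 26 mm, sides along the stand's x and y, 20 mm deep, edges chamfered 2 mm.
- bust: Bust to plug in: pale wooden plinth, small horned plaster bust on top, 94 mm tall, about 0.11 kg, loose, standing on its foot. Origin: underside centre of the foot, z up. Foot 24 x 24 mm, 18 mm high (fits the socket in any quarter turn); above it a flange 50 x 50 x 6 mm, then the plinth. Fully home, the flange lies on the socket block and the origin is 18 mm below the mouth.
- plinth (a point): Place to grip the bust: the square plinth above the flange, 26 x 26 mm, sides along the bust's x and y, from 24 to 54 mm above the bust's origin. This point is on its axis at 46 mm. Nothing above it is wider than 26 mm.
- slide (a joint): Travel of the steel fork slide along the stand's +x (m): 0 = back, 0.060 = end stop. Its spring pushes back with 2.7 N at 0 and 90 N/m more: unless caught in its notch it snaps back. Its two prongs, 7 mm wide, 33 mm clear between, underside 45 mm above the table, pass either side of the plinth, 3 mm over the flange of a bust that is home; one not home blocks them.
- fork_tips (a point): Midway between the tips of the two prongs, 48 mm above the table; 37 mm short of the socket's centre while the slide is at 0.
- tab (a joint): Sideways travel of the corner tab on the slide along the stand's +y (m): 0 = in the straight channel, 0.015 = stop. A spring of 1 to 2 N returns it. A hidden wall stops it after about 1 mm (on the slope past the notch up to 7 mm) except at the holding notch. Caught in the notch it stays at 0.0125 to 0.015.
- housing (a point): Centre of the housing's top. The notch is hidden inside; its place varies: it lets the tab over only while slide is in a window about 6 mm wide that begins somewhere from 0.022 to 0.046. Before it a wall stops the tab, past it a slope pushes the tab back out. With the tab fully over, let the slide come back about 3.5 mm, still holding the tab over: it then sits behind a lip and stays.
- corner (a point): Inside corner of the tab, at its foot on a flat plate 60 mm above the table. Two upright plates, 4 mm thick, 29 mm high, meet here: one reaches 42 mm towards -y and is pushed to +x, the other 50 mm towards -x and is pushed to +y. The space between is open to -x, -y and above: closed fingertips standing in it, over the flat plate, push the tab both ways. Moves with both joints.
- dragon: The other figure, to be left alone: winged plaster dragon about 60 mm high on a black round base 50 mm across. Origin: underside centre. It and the bust change places between starts.
- medium: White bottle 40 mm across, 95 mm high, left of the stand. Leave alone. Origin: underside centre.
- primer: Small dropper bottle 25 mm across, 75 mm high, left of the stand. Leave alone. Origin: underside centre.
Things that resemble listed ones, but are neither listed nor needed, are in the scene too. Leave any blue or yellow look-alike of the bust alone.

How it is judged:
By the outcome, as a careful person would: the job done as asked, in the order asked, and still so for the second after the job is handed in, with the robot touching nothing.
It also fails if it takes over 72 s, if anything falls off the work surface, if the arm or the gripper's body presses on something with over 40 N, if the wrist force passes 120 N, or if a joint passes its speed limit or range.

## Working session

There is one attempt and no reset: what is moved stays moved. The work goes in short steps, Python scripts to look and compute and a tool call to move; the robot and the scene stay as the last step left them, time stands still between calls to the robot, and variables do not carry over. Pictures are saved under pics/ and viewed, at most 12 in all, crops included, and the job is handed in when it is done.

Besides the shell and the picture viewer there is one more tool, called as a command line: name --pt "numbers of a row" for each row, then --argument value for the rest. jog_arm: Moves the arm, as the interface text tells. Scaled input: -1 to 1 covers 3 cm each way for a shift and 6 degrees each way for a turn. Its arguments: {"type":"object","properties":{"translation":{"type":"array","items":{"type":"array","items":{"type":"number"}}},"turn":{"type":"array","items":{"type":"number"}},"hand":{"type":"number"},"squeeze":{"type":"number"}},"required":["translation","turn"]}

```bash
mkdir -p pics; ls; python3 - <<'E'
from rig import r, viewer
import cv2
s=r.sense(); print(s)
for n in("scene","top"):
    d=viewer.snapshot(n); cv2.imwrite(f"pics/{n}0.png",d["color"][:,:,::-1])
    print({k:v for k,v in d.items() if k!="color"})
E
```

```text
pics
{'t': 0.0, 'qpos': array([-1.42097890e+00,  2.87181378e-01,  1.57818654e+00,  4.94832299e-05,
        1.27861204e+00, -1.50004828e-01]), 'qvel': array([-0.00071799,  0.0030862 , -0.00099599, -0.00086876,  0.00112245,
        0.00057401]), 'joint_efforts': array([-1.20207547e-03, -4.05984914e+01, -2.92628038e+01, -1.72123446e-04,
        5.82180190e-03, -5.34832893e-06]), 'tcp_pos': array([ 0.19935176, -0.64462441,  0.40333106]), 'orientation': array([-1.19364757e-03,  9.88784719e-01,  1.49343075e-01,  2.37963138e-05]), 'force': array([ 0.15006995, -0.35214614, -0.06044194]), 'torque': array([-0.00356662, -0.0022045 , -0.0068489 ]), 'finger_force': 0.0, 'width': 0.08508187616118787}
{'fx': 600.8694748099794, 'fy': 600.8694748099794, 'cx': 326.82879663225344, 'cy': 231.22646197300784, 'k1': -0.15906024272724786, 'cam_to_world': array([[-0.87425191,  0.2875269 , -0.39116733,  0.97874769],
       [ 0.48538949,  0.50279312, -0.71525948,  0.83720927],
       [-0.00898009, -0.81518548, -0.57913038,  0.72906143],
       [ 0.        ,  0.        ,  0.        ,  1.        ]])}
{'fx': 442.5309651465212, 'fy': 442.5309651465212, 'cx': 316.90242875191785, 'cy': 246.44011038754007, 'k1': 0.026385948658770506, 'cam_to_world': array([[-0.02599063, -0.99025567,  0.13681446,  0.37696943],
       [-0.99926384,  0.02187255, -0.03151775,  0.02127774],
       [ 0.02821814, -0.13753291, -0.99009516,  0.98567415],
       [ 0.        ,  0.        ,  0.        ,  1.        ]])}
```

View pics/scene0.png

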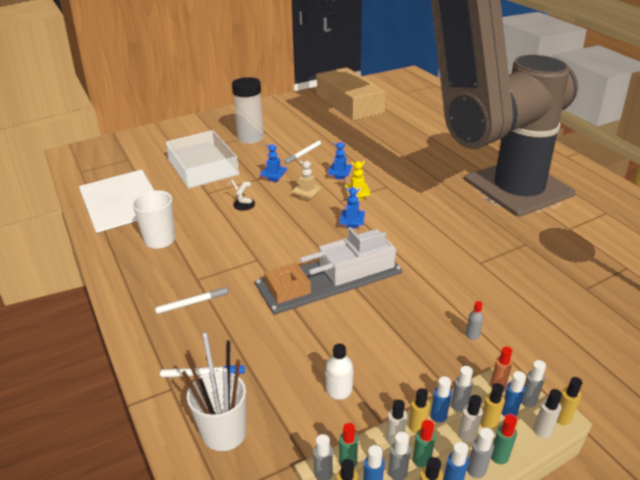

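View pics/top0.png

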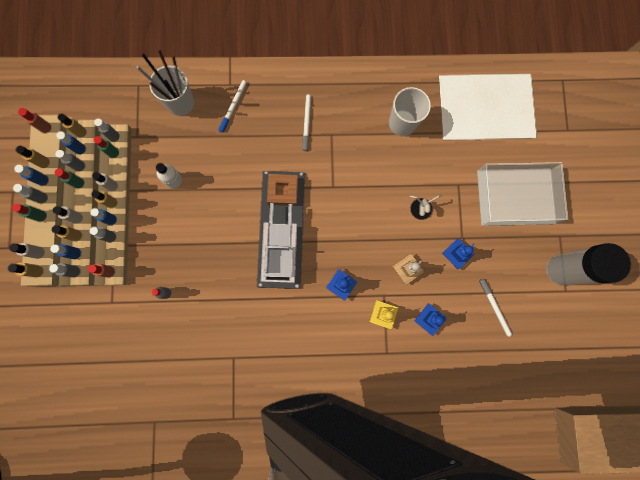

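The scene view shows five bust-like pieces: pale (307,182), blue (273,163), (340,160) and (352,208), and yellow (358,180). In the top view they are at (408,268), (460,253), (431,319), (342,284) and (384,314). The pale one fits "pale wooden plinth, plaster bust". The stand is at top (281,230), with the socket block at (284,188) on the far end. I'll confirm in one enlarged crop.

```bash
cat > h.py <<'E'
import numpy as np, cv2
from rig import r, viewer
class Cam:
    def __init__(s,n):
        d=viewer.snapshot(n); s.im=d["color"]; s.T=d["cam_to_world"]; s.k=d["k1"]
        s.K=np.array([[d["fx"],0,d["cx"]],[0,d["fy"],d["cy"]],[0,0,1]]); s.D=np.array([s.k,0,0,0.])
        s.o=s.T[:3,3]
    def ray(s,uv):
        p=cv2.undistortPoints(np.array(uv,float).reshape(-1,1,2),s.K,s.D).reshape(-1,2)
        return np.c_[p,np.ones(len(p))]@s.T[:3,:3].T
    def plane(s,uv,z):
        d=s.ray(uv); return s.o+d*((z-s.o[2])/d[:,2])[:,None]
    def proj(s,P):
        Pc=(np.array(P,float).reshape(-1,3)-s.o)@s.T[:3,:3]
        return cv2.projectPoints(Pc,np.zeros(3),np.zeros(3),s.K,s.D)[0].reshape(-1,2)
E
python3 - <<'E'
import cv2,numpy as np
a=cv2.imread('pics/top0.png');b=cv2.imread('pics/scene0.png')
f=lambda im,x,y,w,h:cv2.resize(im[y:y+h,x:x+w],(400,300),interpolation=cv2.INTER_CUBIC)
cv2.imwrite('pics/m1.png',np.vstack([np.hstack([f(a,375,240,64,48),f(b,280,145,64,48)]),np.hstack([f(a,200,165,168,126),f(b,250,200,160,120)])]))
E
```

```text
(no output)
```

View pics/m1.png

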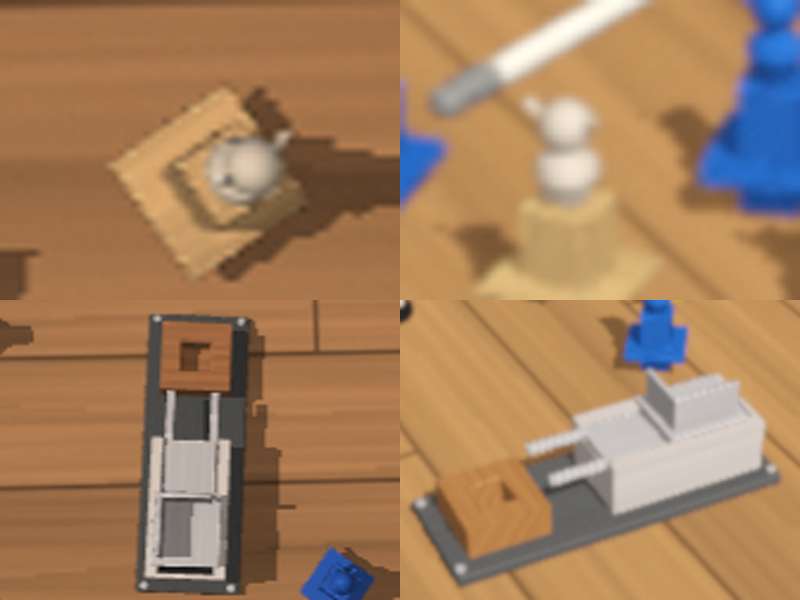

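The pale piece has the pale wooden plinth and plaster head, so it is the bust. The stand's fork points to the block, and the tab opens toward the robot. Next I measure both.

```bash
python3 - <<'E'
from h import *
t=Cam("top"); s=Cam("scene")
def mask(c,box,f):
    x,y,w,h=box; hsv=cv2.cvtColor(c.im,cv2.COLOR_RGB2HSV).astype(int)
    m=np.zeros(c.im.shape[:2],np.uint8); m[y:y+h,x:x+w]=f(hsv,c.im.astype(int))[y:y+h,x:x+w]
    n,l,st,_=cv2.connectedComponentsWithStats(m); i=1+st[1:,4].argmax()
    return (l==i).astype(np.uint8)
def rect(c,m,z):
    ct=max(cv2.findContours(m,cv2.RETR_EXTERNAL,cv2.CHAIN_APPROX_NONE)[0],key=cv2.contourArea).reshape(-1,2)
    P=c.plane(ct,z)[:,:2]; R=cv2.minAreaRect((P*1000).astype(np.float32)); return np.round(R[0],1),np.round(R[1],1),round(R[2],2)
px=lambda h,i:(h[...,1]<110)&(h[...,2]<110)&(i.max(-1)-i.min(-1)<22)
for c,b,n in((t,(240,160,80,140),'top'),(s,(245,220,170,95),'scene')):
    m=mask(c,b,px); print(n,'plate',m.sum(),rect(c,m,.010)); cv2.imwrite(f'pics/mk_{n}.png',np.hstack([m*255]))
m=mask(t,(255,165,60,50),lambda h,i:(h[...,0]<14)&(h[...,1]>120)&(h[...,2]>70)); 
print('block',m.sum(),rect(t,m,.036))
# bust
print('flange top corners',np.round(t.plane([(392.3,266.4),(411.5,253.9),(423.8,272),(405.9,284.5)],.024)*1000,1))
print('hsv', [cv2.cvtColor(c.im,cv2.COLOR_RGB2HSV)[y,x] for c,x,y in((t,270,182),(t,400,268),(t,385,280),(t,262,210))])
S=lambda x,y:(250+x/2.5,200+(y-300)/2.5)
print('scene block top corners?',np.round(s.plane([S(14.+400-400+24,470+0),(0,0)],.036)*1000,1)[:1])
print('plate bolts top',np.round(t.plane([(200+155/2.381,165+18/2.381),(200+241/2.381,165+22/2.381),(200+231/2.381,165+288/2.381),(200+143/2.381,165+285/2.381)],.011)*1000,1))
print('plate bolts scene',np.round(s.plane([S(21,504),S(460-400,569),S(770-400,469)],.011)*1000,1))
E
```

```text
top plate 1469 (array([554. ,  69.6]), array([ 94.2, 262.9]), 86.63)
scene plate 1282 (array([564.1,  77.5]), array([ 98.9, 254.7]), 86.74)
block 831 (array([639. ,  64.4]), array([64.9, 64.2]), 86.48)
flange top corners [[ 462.1 -173.3   24. ]
 [ 488.7 -217.1   24. ]
 [ 448.2 -241.9   24. ]
 [ 421.9 -201.1   24. ]]
hsv [array([ 12, 152, 168], dtype=uint8), array([ 16, 125, 196], dtype=uint8), array([ 13, 140, 162], dtype=uint8), array([15, 14, 75], dtype=uint8)]
scene block top corners? [[665.8  27.1  36. ]]
plate bolts top [[683.3 103.3  11. ]
 [678.   21.6  11. ]
 [425.1  36.2  11. ]
 [429.9 116.9  11. ]]
plate bolts scene [[682.2  28.4  11. ]
 [686.9 106.9  11. ]
 [434.2 122.1  11. ]]
```

jog_arm --pt "0.968 -0.881 0" --pt "0.968 -0.881 0" --pt "0.968 -0.881 0" --pt "0.968 -0.881 0" --pt "0.968 -0.881 0" --pt "0.968 -0.881 0" --pt "0.968 -0.881 0" --pt "0.968 -0.881 0" --pt "0.968 -0.881 0" --pt "0.968 -0.881 0" --turn '[0,0,0,0,0,0,0,0,0,0]' --hand 0.4

```text
t: 1.03
tcp_pos: [0.3992, -0.3047, 0.4047]
orientation: [0.0, 0.989, 0.149, 0.0]
force: [0.9, -0.4, -0.0]
width: 0.0596
finger_force: 0.0
```

jog_arm --pt "0.968 -0.881 0" --pt "0.968 -0.881 0" --pt "0.968 -0.881 0" --pt "0 0 0" --pt "0 0 0.8" --pt "0 0 0.8" --pt "0 0 0.8" --pt "0 0 0.8" --pt "0 0 0" --pt "0 0 0" --turn '[0,0,0,0,-0.79,-0.79,-0.79,0,0,0]'

```text
t: 1.87
tcp_pos: [0.4581, -0.2051, 0.3075]
orientation: [-0.001, 0.963, 0.27, -0.001]
force: [0.0, -0.9, 0.4]
width: 0.0599
finger_force: 0.0
```

```bash
cat >> h.py <<'E'
def tool(yaw=True):
    s=r.sense(); w,x,y,z=s['orientation']; R=cv2.Rodrigues(np.zeros(3))[0]
    from scipy.spatial.transform import Rotation as Ro
    R=Ro.from_quat([x,y,z,w]).as_matrix(); return s,R
def togo(P,yawx=None):
    "units to bring TCP to P (mm), and turn units to bring tool x to yawx deg"
    s,R=tool(); d=R.T@(np.array(P)/1e3-s['tcp_pos']); a=np.degrees(np.arctan2(R[1,0],R[0,0]))
    print('t %.2f'%s['t'],'tcp',np.round(s['tcp_pos']*1e3,1),'yaw %.2f'%a,'tilt',np.round(R[:,2],4),'F',np.round(s['force'],1),'w %.4f'%s['width'],'q6 %.2f'%s['qpos'][5])
    print('units',np.round(d/.03,3),'turn',None if yawx is None else round(-(yawx-a)/6,3))
E
python3 - <<'E'
from h import *
togo([457,-207,201+16],31.4)
t=Cam("top"); s=Cam("scene")
for c,n in((t,'top'),(s,'scene')):
    P=c.proj([[.456,-.207,.024]])[0]; print(n,P)
    cv2.imwrite(f'pics/{n}1.png',c.im[:,:,::-1])
    # bolts: bright small blobs on plate
    uv={'top':[(265,172.5),(301,174),(297,286),(260,284.5)],'scene':[(258,281.5),(274,307.5),(398,267.5)]}[n]
    g=cv2.cvtColor(c.im,cv2.COLOR_RGB2GRAY).astype(float); o=[]
    for u,v in uv:
        u,v=int(round(u)),int(round(v)); yy,xx=np.mgrid[v-3:v+4,u-3:u+4]; w=np.clip(g[v-3:v+4,u-3:u+4]-130,0,None); w*=(np.hypot(xx-u,yy-v)<3.2)
        o.append(((w*xx).sum()/w.sum(),(w*yy).sum()/w.sum()))
    print(np.round(o,1).tolist(),np.round(c.plane(o,.011)*1e3,1)[:,:2].tolist())
f=lambda c,x,y,w,h:cv2.resize(c.im[y:y+h,x:x+w,::-1],(400,300),interpolation=cv2.INTER_CUBIC)
cv2.imwrite('pics/m2.png',np.vstack([np.hstack([f(t,345,205,120,90),f(s,250,110,120,90)]),np.hstack([f(t,240,160,80,60),f(s,250,250,80,60)])]))
E
```

```text
t 1.87 tcp [ 458.1 -205.1  307.5] yaw 31.36 tilt [-0.003  0.002 -1.   ] F [ 0.  -0.9  0.4] w 0.0599 q6 0.40
units [-0.058  0.045  3.018] turn -0.006
top [407.74489153 268.82128496]
[[265.4, 171.4], [300.8, 173.4], [296.3, 285.7], [259.9, 284.2]] [[685.9, 102.6], [679.9, 22.5], [425.6, 37.7], [430.9, 117.2]]
scene [307.62365758 186.8289162 ]
[[257.8, 280.5], [273.8, 307.1], [398.5, 266.8]] [[681.8, 25.0], [686.7, 105.6], [432.0, 120.6]]
```

View pics/m2.png

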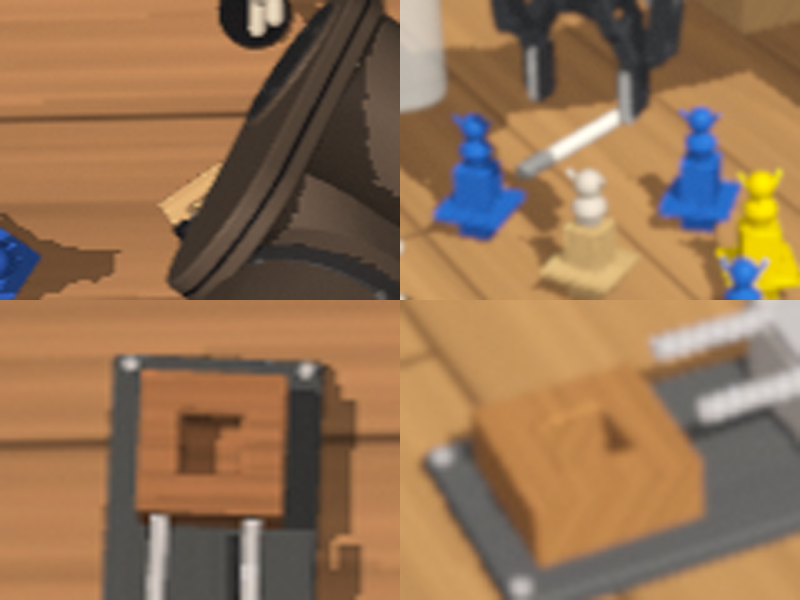

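The top view is partly hidden by the arm. In the scene view the open fingers are over the bust, with the plinth at crop (590,240) → px (307,182). I'll descend and grip.

jog_arm --pt "-0.02 0.03 0.6" --pt "0 0 0.6" --pt "0 0 0.6" --pt "0 0 0.6" --pt "0 0 0.6" --pt "0 0 0.4" --pt "0 0 0.13" --pt "0 0 0" --pt "0 0 0" --pt "0 0 0" --turn '[0,0,0,0,0,0,0,0,0,0]'

```text
t: 2.8
tcp_pos: [0.4592, -0.2067, 0.2043]
orientation: [0.001, 0.963, 0.271, 0.001]
force: [0.4, -0.2, 0.2]
width: 0.0598
finger_force: 0.0
```

jog_arm --pt "0 0 0" --pt "0 0 0" --pt "0 0 0" --pt "0 0 0" --pt "0 0 0" --pt "0 0 0" --pt "0 0 0" --pt "0 0 0" --turn '[0,0,0,0,0,0,0,0]' --hand -1 --squeeze 35

```text
t: 3.47
tcp_pos: [0.4589, -0.2064, 0.2036]
orientation: [0.0, 0.963, 0.271, 0.0]
force: [-0.6, 0.5, 5.7]
width: 0.0256
finger_force: 35.8
```

jog_arm --pt "0 0 -0.5" --pt "0 0 -1" --pt "0 0 -1" --pt "0 0 -1" --pt "0 0 -0.7" --pt "0 0 0" --pt "0 0 0" --turn '[0,0,0,0,0,0,0]'

```text
t: 4.05
tcp_pos: [0.4586, -0.2062, 0.3292]
orientation: [0.001, 0.963, 0.271, 0.001]
force: [0.2, 0.9, -1.2]
width: 0.0255
finger_force: 35.1
```

```bash
python3 - <<'E'
from h import *
togo([639.7,65.9,310],-3.4)
E
```

```text
t 4.05 tcp [ 458.6 -206.2  329.2] yaw 31.40 tilt [ 0.0015 -0.0011 -1.    ] F [ 0.2  0.9 -1.2] w 0.0255 q6 0.40
units [ 9.879 -4.596  0.64 ] turn 5.8
```

jog_arm --pt "0.6 -0.28 0" --pt "0.98 -0.456 0" --pt "0.98 -0.456 0" --pt "0.98 -0.456 0" --pt "0.98 -0.456 0" --pt "0.98 -0.456 0" --pt "0.98 -0.456 0" --pt "0.98 -0.456 0" --pt "0.98 -0.456 0" --pt "0.98 -0.456 0" --turn '[0,0,0,0,0,0,0,0,0,0]'

```text
t: 4.88
tcp_pos: [0.6311, 0.0549, 0.3248]
orientation: [-0.001, 0.963, 0.271, -0.003]
force: [1.2, -0.8, -0.3]
width: 0.0256
finger_force: 35.0
```

jog_arm --pt "0.46 -0.212 0" --pt "0 0 0" --pt "0 0 0" --pt "0 0 0" --pt "0 0 0" --pt "0 0 0" --pt "0 0 0.3" --pt "0 0 0.34" --pt "0 0 0" --pt "0 0 0" --turn '[0,0.97,0.97,0.97,0.97,0.97,0.95,0,0,0]'

```text
t: 5.72
tcp_pos: [0.6389, 0.0657, 0.3067]
orientation: [-0.0, 1.0, -0.029, -0.003]
force: [-0.3, 0.0, -1.3]
width: 0.0253
finger_force: 35.0
```

```bash
python3 - <<'E'
from h import *
togo([639.7,65.9,235],-3.4)
t=Cam("top"); s=Cam("scene")
f=lambda c,x,y,w,h:cv2.resize(c.im[y:y+h,x:x+w,::-1],(400,400),interpolation=cv2.INTER_CUBIC)
cv2.imwrite('pics/m3.png',np.hstack([f(t,230,140,100,100),f(s,230,190,120,120)]))
E
```

```text
t 5.72 tcp [638.9  65.7 306.7] yaw -3.30 tilt [-5.3e-03  2.0e-04 -1.0e+00] F [-0.3  0.  -1.3] w 0.0253 q6 1.57
units [ 0.04  -0.01   2.389] turn 0.017
```

View pics/m3.png

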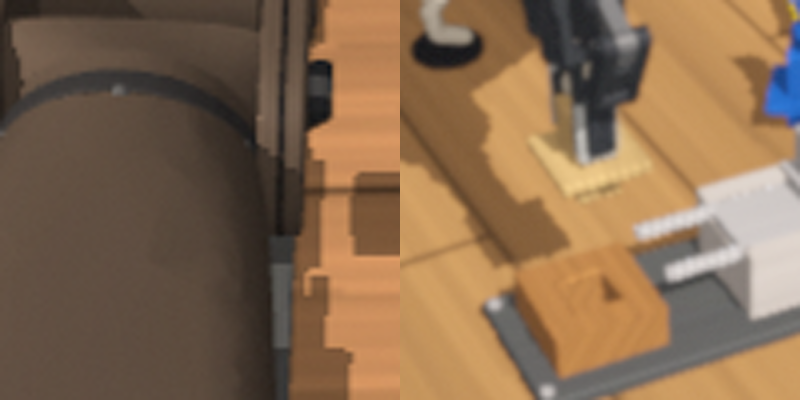

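The top view is blocked by the arm. In the scene view the flange corners are at crop (530,137), (572,197) and (652,160), and the block top corners are near (516,289), (620,250) and (668,315). I'll compare both at their own heights in this one camera.

```bash
python3 - <<'E'
from h import *
s=Cam("scene")
px=lambda L:[(230+(x-399.5)*.3-.5,190+(y+.5)*.3-.5) for x,y in L]
P=s.plane(px([(530,137),(572,197),(652,160)]),.127)*1e3
B=s.plane(px([(516,289),(620,250),(668,315)]),.036)*1e3
print(np.round(P,1),'c',(P[0]+P[2])/2,np.linalg.norm(P[0]-P[1]),np.linalg.norm(P[1]-P[2]))
print(np.round(B,1),'c',(B[0]+B[2])/2,np.linalg.norm(B[0]-B[1]),np.linalg.norm(B[1]-B[2]))
# pale/orange masks, expected corner pixels for current estimate
a=np.radians(-3.4);R=np.array([[np.cos(a),-np.sin(a)],[np.sin(a),np.cos(a)]])
q=np.array([[1,1],[1,-1],[-1,-1],[-1,1]])
for c,h,z in(((638.1,65.7),25,.127),((639.7,65.9),32,.036)):
    W=np.c_[(np.array(c)+h*q@R.T)/1e3,np.full(4,z)]; uv=s.proj(W); print(np.round(np.c_[(uv[:,0]-230+.5)/.3+399.5,(uv[:,1]-190+.5)/.3-.5],0).tolist())
E
```

```text
[[659.1  42.2 127. ]
 [662.5 100.  127. ]
 [613.2  91.9 127. ]] c [636.19103766  67.04623322 127.        ] 57.89505349379256 49.88774644062165
[[676.9  48.4  36. ]
 [612.5  45.9  36. ]
 [615.2 108.2  36. ]] c [646.07102374  78.32884799  36.        ] 64.45375513743492 62.361155838937606
[[559.0, 187.0], [523.0, 136.0], [612.0, 111.0], [650.0, 161.0]]
[[559.0, 337.0], [516.0, 268.0], [623.0, 237.0], [670.0, 303.0]]
```

Scene and top disagree on the block by up to 10 mm, probably from my corner readings. I'll check with predicted corners overlaid.

```bash
python3 - <<'E'
from h import *
s=Cam("scene");t=Cam("top"); t.im=cv2.imread('pics/top0.png')[:,:,::-1]
a=np.radians(-3.4);R=np.array([[np.cos(a),-np.sin(a)],[np.sin(a),np.cos(a)]])
q=np.array([[1,1],[1,-1],[-1,-1],[-1,1]])
def crop(c,x,y,w,items):
    k=400/w; im=cv2.resize(c.im[y:y+w,x:x+w,::-1],(400,400),interpolation=cv2.INTER_CUBIC)
    for ctr,h,z,col in items:
        uv=c.proj(np.c_[(np.array(ctr)+h*q@R.T)/1e3,np.full(4,z)])
        for p in uv:
            p=(p-[x,y]+.5)*k-.5
            cv2.drawMarker(im,tuple(int(round(v)) for v in p),col,cv2.MARKER_CROSS,12,1)
    return im
it=[((639.7,65.9),32,.036,(255,0,0)),((639.7,65.9),13,.036,(255,255,0))]
cv2.imwrite('pics/m4.png',np.hstack([crop(t,250,160,60,it),crop(s,250,205,80,it+[((638.1,65.7),25,.127,(0,0,255))])]))
E
```

```text
(no output)
```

View pics/m4.png

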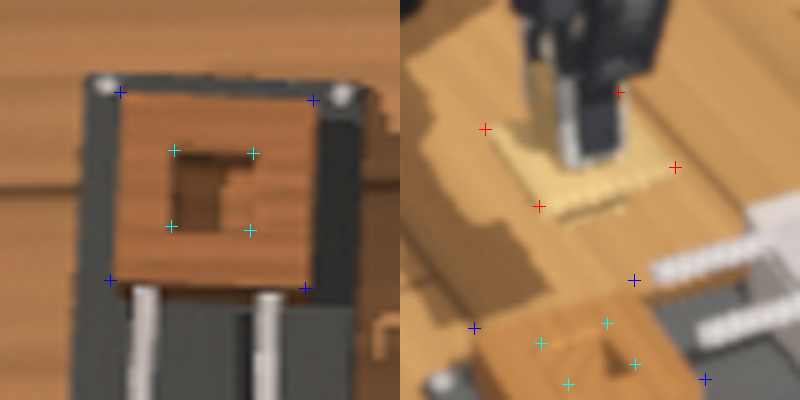

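Scene view: the block's actual top corners, left (475,345) and back (628,298), sit about 3.4 px below the marks, so the socket lies farther in +y by scene than by top. The flange agrees with the robot frame. I'll come down just above the mouth and compare in the same camera.

jog_arm --pt "0.03 -0.09 0.4" --pt "0 0 0.5" --pt "0 0 0.5" --pt "0 0 0.4" --pt "0 0 0.2" --pt "0 0 0" --pt "0 0 0" --turn '[0,0,0,0,0,0,0]'

```text
t: 6.55
tcp_pos: [0.6408, 0.0686, 0.2493]
orientation: [-0.0, 1.0, -0.03, -0.0]
force: [0.5, -0.2, -0.4]
width: 0.0254
finger_force: 35.0
```

```bash
python3 - <<'E'
from h import *
togo([639.7,68,235],-3.4)
s=Cam("scene"); s0,_=tool(); c=s0['tcp_pos'][:2]*1e3; zf=s0['tcp_pos'][2]-.2036+.024
a=np.radians(-3.4);R=np.array([[np.cos(a),-np.sin(a)],[np.sin(a),np.cos(a)]])
q=np.array([[1,1],[1,-1],[-1,-1],[-1,1]])
x,y,w,h=250,225,80,60; k=10
im=cv2.resize(s.im[y:y+h,x:x+w,::-1],(800,600),interpolation=cv2.INTER_CUBIC)
for ctr,hh,z,col in((c,25,zf,(0,0,255)),(c,32,.036,(255,0,0))):
    for p in s.proj(np.c_[(np.array(ctr)+hh*q@R.T)/1e3,np.full(4,z)]):
        p=(p-[x,y]+.5)*k-.5; cv2.drawMarker(im,tuple(int(round(v)) for v in p),col,cv2.MARKER_CROSS,14,1)
cv2.imwrite('pics/m5.png',im)
E
```

```text
t 6.55 tcp [640.8  68.6 249.3] yaw -3.40 tilt [-5.e-04  0.e+00 -1.e+00] F [ 0.5 -0.2 -0.4] w 0.0254 q6 1.58
units [-0.036  0.022  0.476] turn 0.001
```

View pics/m5.png

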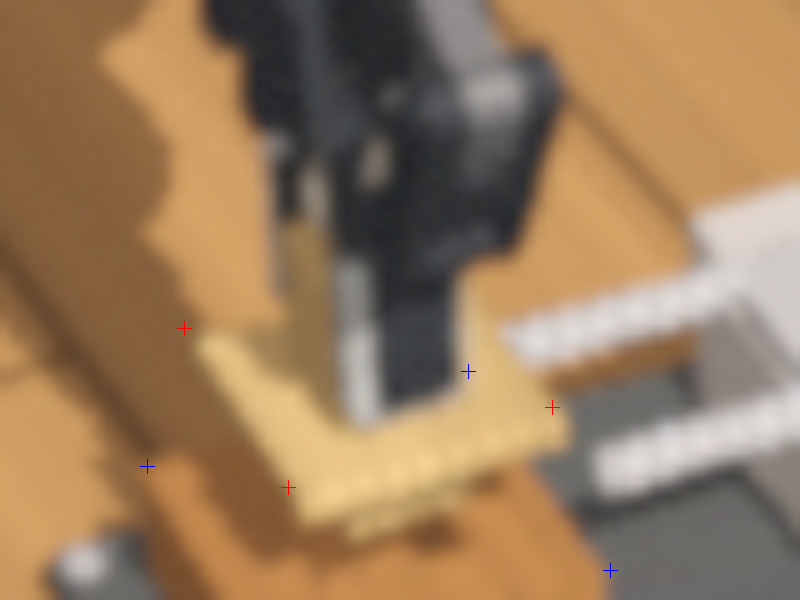

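The flange corners at (197,340) and (568,415) lie about 1.3 px right of their marks, while the block's left corner at (150,467) is on its mark. The bust therefore sits about 1.7 mm back along x in the hand. I'll shift +x and lower gently.

jog_arm --pt "0.057 0.01 0" --pt "0 0 0.15" --pt "0 0 0.1" --pt "0 0 0.1" --pt "0 0 0.1" --pt "0 0 0" --turn '[0,0,0,0,0,0]'

```text
t: 7.1
tcp_pos: [0.6432, 0.068, 0.2393]
orientation: [0.0, 1.0, -0.029, -0.0]
force: [-5.3, -1.5, 11.1]
width: 0.0247
finger_force: 36.2
```

jog_arm --pt "-0.03 0 0" --pt "-0.02 0 0" --pt "0 0 0" --turn '[0,0,0]'

```text
t: 7.35
tcp_pos: [0.642, 0.068, 0.2393]
orientation: [0.0, 1.0, -0.03, 0.002]
force: [-2.2, -0.8, 8.6]
width: 0.0255
finger_force: 35.8
```

jog_arm --pt "-0.03 0 0" --pt "-0.02 0 0.02" --pt "0 0 0" --turn '[0,0,0]'

```text
t: 7.6
tcp_pos: [0.6412, 0.068, 0.2393]
orientation: [0.0, 1.0, -0.03, 0.004]
force: [-0.5, -1.5, 8.3]
width: 0.0251
finger_force: 35.8
```

jog_arm --pt "0 0.03 0" --pt "0 0.03 0" --pt "0 0 0" --turn '[0,0,0]'

```text
t: 7.85
tcp_pos: [0.6411, 0.0671, 0.2393]
orientation: [-0.001, 1.0, -0.03, 0.004]
force: [1.0, 3.9, 8.4]
width: 0.0254
finger_force: 35.7
```

jog_arm --pt "0 0.04 0" --pt "0 0.04 0" --pt "0 0 0" --turn '[0,0,0]'

```text
t: 8.1
tcp_pos: [0.6406, 0.0644, 0.2376]
orientation: [-0.0, 1.0, -0.03, 0.004]
force: [4.1, 0.1, 1.1]
width: 0.0252
finger_force: 34.8
```

```bash
python3 - <<'E'
from h import *
togo([639.7,68,235],-3.4)
s=Cam("scene"); x,y,w,h=235,205,100,75
cv2.imwrite('pics/m6.png',cv2.resize(s.im[y:y+h,x:x+w,::-1],(800,600),interpolation=cv2.INTER_CUBIC))
E
```

```text
t 8.10 tcp [640.6  64.4 237.6] yaw -3.41 tilt [ 7.5e-03  4.0e-04 -1.0e+00] F [4.1 0.1 1.1] w 0.0252 q6 1.57
units [-0.036 -0.117  0.088] turn -0.002
```

View pics/m6.png

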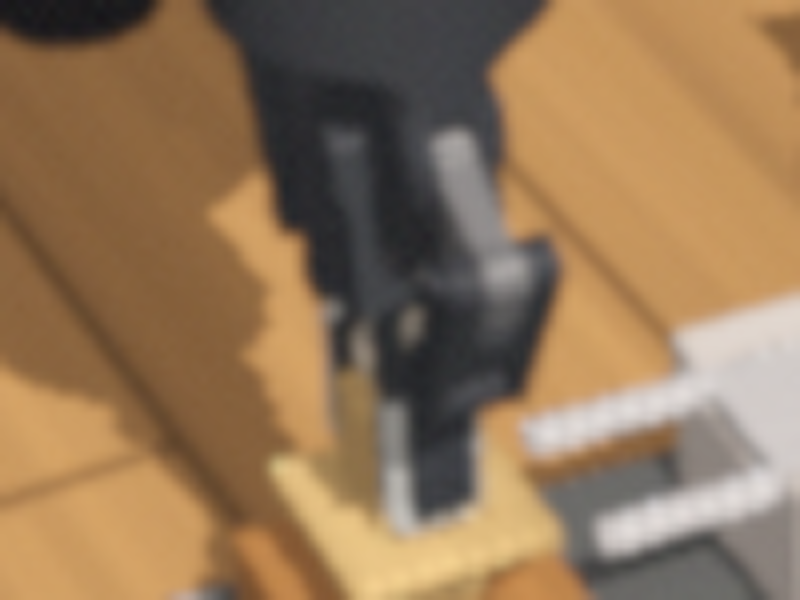

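The flange front corner is near (360,590). It dropped 1.7 mm into the mouth chamfer, and the force points +x, so I'll follow it and push down.

jog_arm --pt "0.04 0 0.03" --pt "0 0 0.1" --pt "0 0 0.1" --pt "0 0 0" --turn '[0,0,0,0]'

```text
t: 8.48
tcp_pos: [0.6412, 0.0642, 0.2288]
orientation: [-0.0, 1.0, -0.03, 0.002]
force: [5.9, 3.3, 1.6]
width: 0.0254
finger_force: 34.9
```

Going in. Correcting +x/+y and continuing.

jog_arm --pt "0.04 -0.02 0.05" --pt "0 0 0.1" --pt "0 0 0.1" --pt "0 0 0.1" --pt "0 0 0" --turn '[0,0,0,0,0]'

```text
t: 8.9
tcp_pos: [0.6424, 0.0644, 0.2214]
orientation: [0.0, 1.0, -0.029, -0.0]
force: [-3.3, 0.1, 16.9]
width: 0.0258
finger_force: 37.0
```

jog_arm --pt "0 0 0.05" --pt "0 0 0" --pt "0 0 -0.15" --pt "0 0 0" --turn '[0,0,0,0]'

```text
t: 9.23
tcp_pos: [0.6418, 0.0643, 0.2215]
orientation: [0.0, 1.0, -0.03, 0.001]
force: [4.6, 0.0, 2.1]
width: 0.0254
finger_force: 35.7
```

jog_arm --pt "0 0 0" --pt "0 0 0" --pt "0 0 0" --pt "0 0 0" --pt "0 0 0" --pt "0 0 -0.5" --pt "0 0 -1" --pt "0 0 -1" --pt "0 0 -1" --pt "0 0 -0.8" --turn '[0,0,0,0,0,0,0,0,0,0]' --hand 0.4

```text
t: 10.07
tcp_pos: [0.6418, 0.0646, 0.3541]
orientation: [0.0, 1.0, -0.03, 0.002]
force: [0.3, -0.0, 0.3]
width: 0.0598
finger_force: 0.0
```

The bust is home and released. Next I enlarge the tab area in the first pictures, which are unobstructed.

```bash
python3 - <<'E'
from h import *
a=cv2.imread('pics/top0.png');b=cv2.imread('pics/scene0.png')
A=cv2.resize(a[215:290,255:305],(400,600),interpolation=cv2.INTER_CUBIC)
B=cv2.resize(b[222:282,320:400],(400,300),interpolation=cv2.INTER_CUBIC)
t=Cam("top");s=Cam("scene"); s.im2=s.im
C=cv2.resize(s.im[222:282,240:320,::-1],(400,300),interpolation=cv2.INTER_CUBIC)
cv2.imwrite('pics/m7.png',np.hstack([A,np.vstack([B,C])]))
# predicted pixel positions of stand axis points on z=.054 (housing top) x=-132,-6 y=+-35
ax=np.radians(-3.4);R=np.array([[np.cos(ax),-np.sin(ax)],[np.sin(ax),np.cos(ax)]]);o=np.array([566.1,68.9])
for x,y in((-132,35),(-132,-35),(-6,-35),(-6,35)):
    w=np.r_[o+R@[x,y],54]/1e3; u=t.proj(w)[0]; v=s.proj(w)[0]
    print((x,y),'top',np.round((u-[255,215]+.5)*8),'scene',np.round((v-[320,222]+.5)*5))
togo([0,0,0])
E
```

```text
(-132, 35) top [ 48. 528.] scene [379. 128.]
(-132, -35) top [315. 537.] scene [287.  31.]
(-6, -35) top [335.  65.] scene [ -5. 117.]
(-6, 35) top [72. 55.] scene [ 77. 221.]
t 10.17 tcp [643.   64.6 358. ] yaw -3.39 tilt [ 1.210e-02 -8.000e-04 -9.999e-01] F [ 0.9 -0.2  1.4] w 0.0599 q6 1.57
units [-21.411   3.418  11.676] turn None
```

View pics/m7.png

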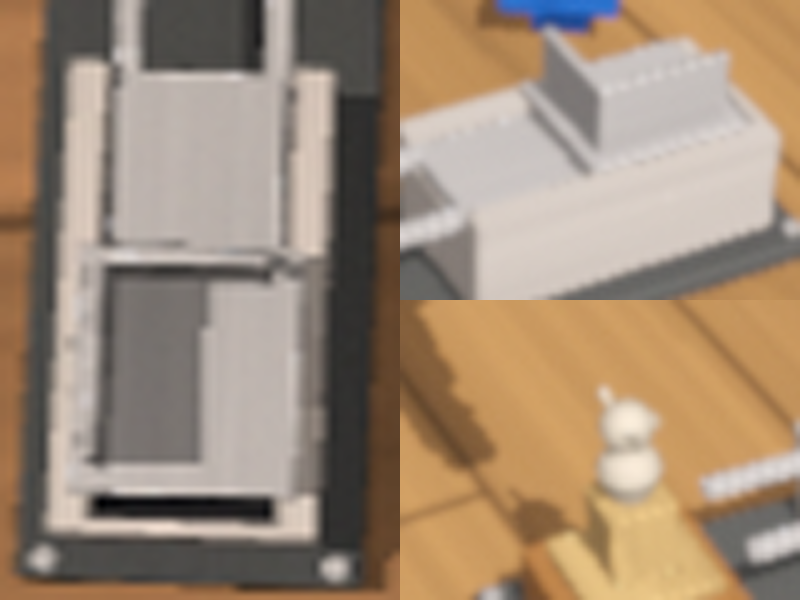

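Left crop (top view): the tab's cross plate lies at y≈245–270, x 95–295, and the x-plate at x 80–108 down to y 480. Upper right (scene view): the outer top corner is near (600,92). Lower right: the bust is upright with its flange flat on the block.

```bash
python3 - <<'E'
from h import *
t=Cam("top");s=Cam("scene")
ax=np.radians(-3.4);R=np.array([[np.cos(ax),-np.sin(ax)],[np.sin(ax),np.cos(ax)]]);o=np.array([566.1,68.9])
f=lambda P:np.round((P[:,:2]*1e3-o)@R,1).tolist()
pt=lambda L:[(255+(x+.5)/8-.5,215+(y+.5)/8-.5) for x,y in L]
ps=lambda L:[(320+(x-399.5)/5-.5,222+(y+.5)/5-.5) for x,y in L]
print('top: outer, inner, right end, back end',f(t.plane(pt([(92,245),(100,259),(297,258),(78,472)]),.089)))
print('scene: outer corner, -x end, -y end',f(s.plane(ps([(600,92),(728,53),(545,30)]),.089)))
c=np.array([-52-10,21-10])
for p in([-62,4],[-80,-40]): print(p,np.round(o+R@p,1))
E
```

```text
top: outer, inner, right end, back end [[-61.9, 23.9], [-65.4, 21.7], [-63.3, -28.4], [-119.9, 24.5]]
scene: outer corner, -x end, -y end [[-59.4, 27.5], [-113.0, 27.0], [-59.5, -15.9]]
[-62, 4] [504.4  76.6]
[-80, -40] [483.9  33.7]
```

jog_arm --pt "-0.5 -0.07 0" --pt "-0.9 0 0" --pt "-0.95 0 0" --pt "-0.95 0 0" --pt "-0.95 0 0" --pt "-0.95 0 0" --pt "-0.05 0 0" --pt "0 0 0" --pt "0 0 0" --pt "0 0 0" --turn '[0,0,0,0,0,0,0,0,0,0]' --hand -1

```text
t: 11.1
tcp_pos: [0.4854, 0.0759, 0.35]
orientation: [0.0, 1.0, -0.03, 0.0]
force: [1.2, 0.2, -0.2]
width: -0.0001
finger_force: 0.0
```

```bash
cat >> h.py <<'E'
def stand():
    s=r.sense(); a=np.radians(-3.4);R=np.array([[np.cos(a),-np.sin(a)],[np.sin(a),np.cos(a)]])
    print('stand xy',np.round((s['tcp_pos'][:2]*1e3-[566.1,68.9])@R,2),'z %.1f'%(s['tcp_pos'][2]*1e3),'F stand',np.round(s['force'][:2]@R,2),'fz %.1f'%s['force'][2],'t %.2f'%s['t'])
E
python3 -c "
from h import *
togo([484.9,76.2,243],-3.4);stand()"
```

```text
t 11.10 tcp [485.4  75.9 350. ] yaw -3.41 tilt [ 0. -0. -1.] F [ 1.2  0.2 -0.2] w -0.0001 q6 1.58
units [-0.016 -0.009  3.567] turn -0.002
stand xy [-81.     2.19] z 350.0 F stand [1.22 0.27] fz -0.2 t 11.10
```

jog_arm --pt "-0.03 0 0.6" --pt "0 0 0.9" --pt "0 0 0.9" --pt "0 0 0.6" --pt "0 0 0.4" --pt "0 0 0.2" --pt "0 0 0" --pt "0 0 0" --turn '[0,0,0,0,0,0,0,0]'

```text
t: 11.77
tcp_pos: [0.4844, 0.076, 0.2423]
orientation: [0.0, 1.0, -0.03, 0.0]
force: [-0.0, 0.4, 1.1]
width: -0.0
finger_force: 0.0
```

jog_arm --pt "0.07 0 0" --pt "0.07 0 0" --pt "0.07 0 0" --pt "0 0 0" --turn '[0,0,0,0]'

```text
t: 12.1
tcp_pos: [0.4906, 0.0757, 0.243]
orientation: [0.0, 1.0, -0.03, 0.001]
force: [-0.2, -0.4, -0.3]
width: -0.0002
finger_force: 0.0
```

```bash
python3 -c "
from h import *
stand()
s=Cam('scene'); cv2.imwrite('pics/m8.png',cv2.resize(s.im[180:300,250:410,::-1],(800,600),interpolation=cv2.INTER_CUBIC))"
```

```text
stand xy [-75.8    2.28] z 243.0 F stand [-0.21 -0.45] fz -0.3 t 12.10
```

View pics/m8.png

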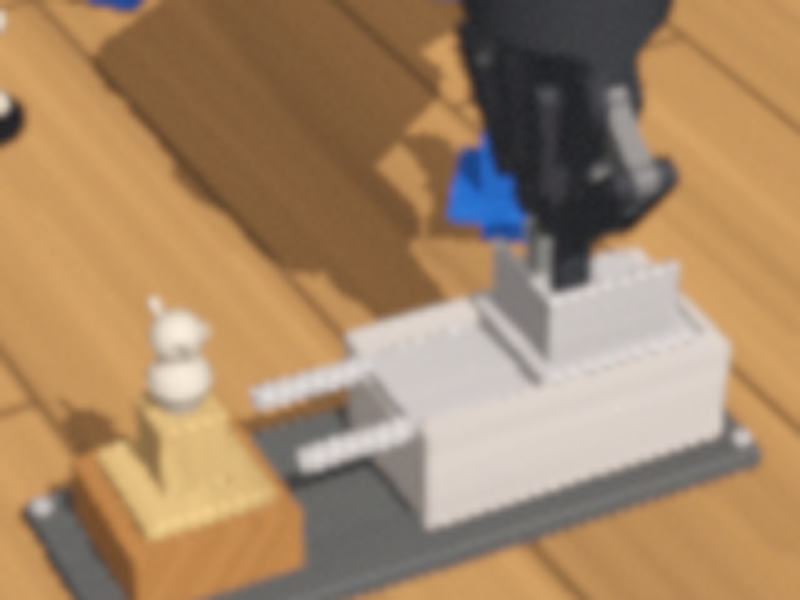

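The closed fingers stand at (570,270), inside the tab's corner behind both plates, and the bust is home at (180,450). Now I feel for contact in +x.

jog_arm --pt "0.07 0 0" --pt "0.07 0 0" --pt "0 0 0" --pt "0 0 0" --turn '[0,0,0,0]'

```text
t: 12.48
tcp_pos: [0.494, 0.0755, 0.2421]
orientation: [-0.0, 1.0, -0.03, -0.001]
force: [-2.6, 0.2, 2.7]
width: -0.0002
finger_force: 1.5
```

```bash
python3 -c "
from h import *
stand()"
```

```text
stand xy [-72.37   2.33] z 242.1 F stand [-2.63  0.09] fz 2.7 t 12.48
```

jog_arm --pt "0 -0.07 0" --pt "0 -0.07 0" --pt "0 -0.03 0" --pt "0 0 0" --turn '[0,0,0,0]'

```text
t: 12.82
tcp_pos: [0.4942, 0.0807, 0.2417]
orientation: [0.0, 1.0, -0.03, -0.0]
force: [-1.8, -0.7, 0.2]
width: 0.0003
finger_force: 1.2
```

```bash
python3 -c "
from h import *
stand()"
```

```text
stand xy [-72.48   7.53] z 241.7 F stand [-1.79 -0.82] fz 0.2 t 12.82
```

jog_arm --pt "0.15 0 0" --pt "0.15 0 0" --pt "0.15 0 0" --pt "0.15 0 0" --pt "0.07 0 0" --pt "0 0 0" --pt "0 0 0" --turn '[0,0,0,0,0,0,0]'

```text
t: 13.4
tcp_pos: [0.5144, 0.0793, 0.2416]
orientation: [0.0, 1.0, -0.03, -0.001]
force: [-4.0, -0.9, -1.7]
width: -0.0001
finger_force: 2.2
```

```bash
python3 -c "
from h import *
stand()"
```

```text
stand xy [-52.19   7.34] z 241.6 F stand [-3.93 -1.11] fz -1.7 t 13.40
```

jog_arm --pt "0 -0.07 0" --pt "0 -0.07 0" --pt "0 0 0" --turn '[0,0,0]'

```text
t: 13.65
tcp_pos: [0.5145, 0.0817, 0.2417]
orientation: [0.004, 1.0, -0.028, -0.001]
force: [-5.1, -12.8, -1.6]
width: -0.0001
finger_force: 10.1
```

```bash
python3 -c "
from h import *
stand()"
```

```text
stand xy [-52.22   9.71] z 241.7 F stand [ -4.33 -13.09] fz -1.6 t 13.65
```

jog_arm --pt "0 0.05 0" --pt "0.05 0 0" --pt "0.05 0 0" --pt "0 0 0" --turn '[0,0,0,0]'

```text
t: 13.98
tcp_pos: [0.5168, 0.0808, 0.2416]
orientation: [0.002, 1.0, -0.029, -0.003]
force: [-9.8, -7.8, 2.1]
width: -0.0004
finger_force: 8.4
```

jog_arm --pt "0.05 0 0" --pt "0.04 0 0" --pt "0 0 0" --turn '[0,0,0]'

```text
t: 14.23
tcp_pos: [0.5194, 0.0806, 0.2416]
orientation: [0.002, 1.0, -0.029, -0.003]
force: [-9.4, -7.8, 2.1]
width: 0.0
finger_force: 8.6
```

jog_arm --pt "0.05 0 0" --pt "0.04 0 0" --pt "0 0 0" --turn '[0,0,0]'

```text
t: 14.48
tcp_pos: [0.522, 0.0805, 0.2416]
orientation: [0.002, 1.0, -0.029, -0.003]
force: [-9.7, -7.1, 2.5]
width: 0.0
finger_force: 8.7
```

jog_arm --pt "0.05 0 0" --pt "0.04 0 0" --pt "0 0 0" --turn '[0,0,0]'

```text
t: 14.73
tcp_pos: [0.5247, 0.0803, 0.2416]
orientation: [0.002, 1.0, -0.029, -0.003]
force: [-9.4, -8.2, 2.7]
width: 0.0
finger_force: 8.8
```

jog_arm --pt "0.05 0 0" --pt "0.04 0 0" --pt "0 0 0" --turn '[0,0,0]'

```text
t: 14.98
tcp_pos: [0.5273, 0.0801, 0.2416]
orientation: [0.002, 1.0, -0.029, -0.003]
force: [-10.5, -6.8, 3.2]
width: -0.0
finger_force: 8.8
```

jog_arm --pt "0.05 0 0" --pt "0.04 0 0" --pt "0 0 0" --turn '[0,0,0]'

```text
t: 15.23
tcp_pos: [0.53, 0.08, 0.2416]
orientation: [0.002, 1.0, -0.029, -0.003]
force: [-9.7, -8.0, 2.6]
width: -0.0001
finger_force: 8.8
```

jog_arm --pt "0.05 0 0" --pt "0.04 0 0" --pt "0 0 0" --turn '[0,0,0]'

```text
t: 15.48
tcp_pos: [0.5327, 0.0799, 0.2416]
orientation: [0.002, 1.0, -0.029, -0.003]
force: [-9.5, -7.6, 3.0]
width: 0.0001
finger_force: 8.7
```

jog_arm --pt "0.05 0 0" --pt "0.04 0 0" --pt "0 0 0" --turn '[0,0,0]'

```text
t: 15.73
tcp_pos: [0.5358, 0.0806, 0.2417]
orientation: [0.0, 1.0, -0.03, -0.002]
force: [-6.3, -0.6, -0.4]
width: -0.0003
finger_force: 5.4
```

jog_arm --pt "0.05 0 0" --pt "0.04 0 0" --pt "0 0 0" --turn '[0,0,0]'

```text
t: 15.98
tcp_pos: [0.5385, 0.0807, 0.2417]
orientation: [0.0, 1.0, -0.029, -0.002]
force: [-6.4, -0.7, -0.2]
width: -0.0003
finger_force: 5.4
```

The side force fell, so the notch window is reached at slide ≈ 42–44. Pushing the tab over.

jog_arm --pt "-0.03 -0.1 0" --pt "0 -0.12 0" --pt "0 -0.12 0" --pt "0 -0.12 0" --pt "0 0 0" --turn '[0,0,0,0,0]'

```text
t: 16.4
tcp_pos: [0.5384, 0.0939, 0.2416]
orientation: [0.002, 1.0, -0.029, -0.002]
force: [-6.1, -7.3, 0.5]
width: -0.0001
finger_force: 7.6
```

```bash
python3 -c "
from h import *
stand()"
```

```text
stand xy [-29.16  23.35] z 241.6 F stand [-5.66 -7.68] fz 0.5 t 16.40
```

Tab fully over (≈15 mm, at its stop). Now let the slide come back while holding sideways.

jog_arm --pt "-0.04 0 0" --pt "-0.04 0 0" --pt "-0.04 0 0" --pt "-0.04 0 0" --pt "-0.04 0 0" --pt "0 0 0" --turn '[0,0,0,0,0,0]'

```text
t: 16.9
tcp_pos: [0.5324, 0.094, 0.2416]
orientation: [0.001, 1.0, -0.029, -0.002]
force: [-6.9, -6.4, -0.6]
width: -0.0
finger_force: 7.2
```

```bash
python3 -c "
from h import *
stand()"
```

```text
stand xy [-35.15  23.09] z 241.6 F stand [-6.54 -6.78] fz -0.6 t 16.90
```

jog_arm --pt "-0.04 0 0" --pt "-0.04 0 0" --pt "-0.04 0 0" --pt "0 0 0" --turn '[0,0,0,0]'

```text
t: 17.23
tcp_pos: [0.5298, 0.0941, 0.2419]
orientation: [0.002, 1.0, -0.029, 0.002]
force: [-1.9, -6.5, -4.7]
width: -0.0001
finger_force: 3.1
```

```bash
python3 -c "
from h import *
stand()"
```

```text
stand xy [-37.68  22.98] z 241.9 F stand [-1.54 -6.58] fz -4.7 t 17.23
```

Fx has dropped, so the slide is seated. I back off in x a little more, then ease the side push.

jog_arm --pt "-0.06 0 0" --pt "-0.06 0 0" --pt "0 0 0" --turn '[0,0,0]'

```text
t: 17.48
tcp_pos: [0.5274, 0.0942, 0.2431]
orientation: [0.001, 1.0, -0.029, 0.004]
force: [1.8, -6.3, -4.3]
width: -0.0
finger_force: 2.8
```

jog_arm --pt "0 0.06 0" --pt "0 0.06 0" --pt "0 0.06 0" --pt "0 0.06 0" --pt "0 0 0" --turn '[0,0,0,0,0]'

```text
t: 17.9
tcp_pos: [0.5258, 0.0879, 0.2425]
orientation: [-0.0, 1.0, -0.03, 0.001]
force: [0.7, -0.9, -0.0]
width: -0.0001
finger_force: 0.0
```

```bash
python3 -c "
from h import *
stand()"
```

```text
stand xy [-41.39  16.59] z 242.5 F stand [ 0.79 -0.85] fz -0.0 t 17.90
```

jog_arm --pt "0 0 -0.3" --pt "0 0 -0.8" --pt "0 0 -1" --pt "0 0 -1" --pt "0 0 -1" --pt "0 1 0" --pt "0 1 0" --pt "0 1 0" --pt "0 1 0" --pt "0 1 0" --turn '[0,0,0,0,0,0,0,0,0,0]'

```text
t: 18.73
tcp_pos: [0.5163, -0.0627, 0.3662]
orientation: [0.0, 1.0, -0.029, 0.001]
force: [0.2, -0.5, 0.7]
width: -0.0002
finger_force: 0.0
```

jog_arm --pt "0 1 0" --pt "0 1 0" --pt "0 1 0" --pt "0 1 0" --pt "0 1 0" --pt "0 1 0" --pt "0 0 0" --pt "0 0 0" --pt "0 0 0" --turn '[0,0,0,0,0,0,0,0,0]'

```text
t: 19.48
tcp_pos: [0.5059, -0.2411, 0.3654]
orientation: [-0.0, 1.0, -0.03, 0.0]
force: [0.0, 0.4, -0.3]
width: -0.0002
finger_force: 0.0
```

```bash
python3 -c "
from h import *
s=Cam('scene');t=Cam('top')
f=lambda c,x,y,w,h:cv2.resize(c.im[y:y+h,x:x+w,::-1],(400,600),interpolation=cv2.INTER_CUBIC)
cv2.imwrite('pics/m9.png',np.hstack([f(t,240,155,100,150),cv2.copyMakeBorder(cv2.resize(s.im[190:310,250:410,::-1],(400,300)),0,300,0,0,0)]))"
```

```text
(no output)
```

View pics/m9.png

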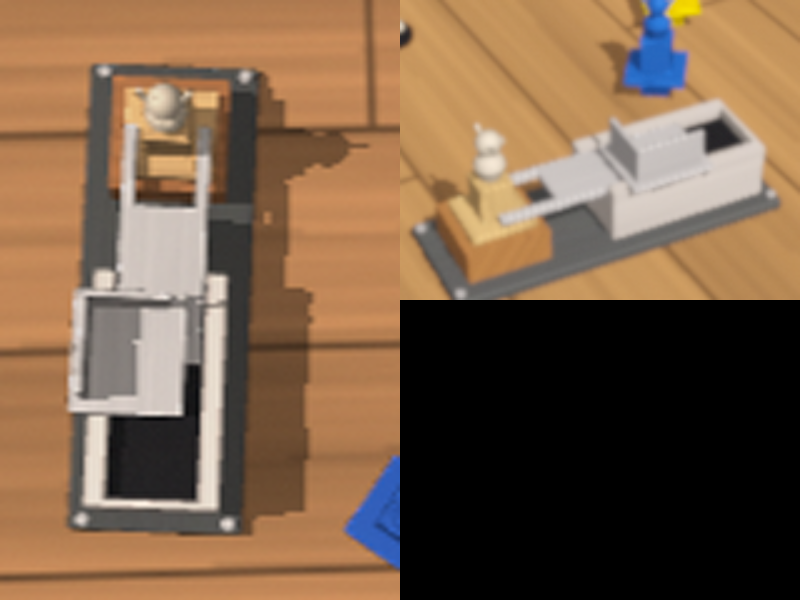

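The prongs at (130,150) and (203,150) straddle the plinth over the flange. The tab stays shifted sideways at (130,350), so the slide is held, and the bust is home. Handing in.

```bash
python3 -c "
from rig import r
print(r.job_done())"
```

```text
the job is handed in; nothing more can be done
None
```

The bust is fully plugged into the socket, and the fork slide stays over its flange in the notch with the arm clear; I handed the job in at about 19.5 s and touched nothing else, but the hand-in gave no verdict.

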